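# Park the orange-capped tube on the angled rest

### The job

Pick up the orange-capped tube that lies on the bench and park it in the groove of the blue angled rest, cap at the raised end, so that the next hand can take it from the side by its cap. Let go of it there, settled along the groove, and leave the blue-capped tube where it lies.

Things in the scene. Friction and masses are not known exactly. Their poses are not given: they have to be found in the camera images.
- orange_tube_mid (a point): Loose tube with orange cap, 118 mm long, about 20 g, lying on the bench, cap roughly toward the robot (tubes in the rack at the back are others). Point: on its axis, half-way along, 10 mm above the bench. y: along the tube from cap to pointed tip; z up. Cap 20 mm thick, from y = -60 to -44 mm; body 15 mm thick, from there to the tip at y = +58. Grasp across the middle.
- blue_tube_mid (a point): the same point of an equal loose tube with a blue cap, which stays where it is
- rest_seat (a point): Where the middle of the parked tube belongs in the blue rest: on the axis of a tube lying in its groove, 64 mm above the bench, 10 mm above the groove's floor. x: along the groove, uphill at 25 degrees (roughly toward the robot); y: level, across the groove; z: square to the slope, up and out. In this frame the groove runs from x = -66 mm (end stop) to 45 mm.
- rest: The fixed angled rest, 53 mm wide blue block on a 160 x 60 x 10 mm metal base; origin under its centre, x uphill, z up. Groove: flat floor 12 mm wide, 45-degree flanks opening to 41 mm that centre the tube; edges 4 mm above the seat point. Cut through sideways from 27 mm below to 27 mm above the seat point (along the slope): room for fingers beside and to 40 mm under the tube.
Mind the look-alikes: they are no part of the job. What is shaped like the part that bears orange_tube_mid but green or yellow is not meant.

How it is judged:
By the outcome, as a careful person would: the job done as asked, in the order asked, and still so for the second after the job is handed in, with the robot touching nothing.
It also fails if it takes over 38 s, if anything falls off the work surface, if the arm or the gripper's body presses on something with over 40 N, if the wrist force passes 120 N, or if a joint passes its speed limit or range.

### The arm

A 6-joint arm with a two-finger parallel gripper is mounted at the origin on a cart in front of the work surface, level with it; the furniture and walls round the work are solid. World frame = base frame: x ahead of the robot, y to its left, z up, the work surface at z = 0. Lengths are in m, angles in rad, forces in N, time in s.
With the tool pointing down it reaches from about 0.35 to 0.975 m from the base axis. Payload 4.9 kg.
Tool frame: the origin (TCP) lies on the front face of the gripper's body, between the roots of the fingers; the fingertips stand ctrl.tip_extent ahead of it and the grasp point (between the pads) lies 54 mm ahead of it (ctrl.tip_extent is the distance from the TCP to the fingertips, in m); z points along the fingers, y is the line along which they close (so a half turn about z gives the same grasp; the last joint's range is limited). The gripper opens to 85 mm and grips with 20 to 120 N. Pads are 22 mm wide; open, the fingers measure 114 mm over their backs; the gripper's body (76 mm by 85 mm) begins 54 mm behind the grasp point. The pads swing forward as they close: fully open they stand 13 mm farther back than shut.
Start: joints at [-1.399, 0.053, 1.613, -0, 1.476, -0.119], TCP at [0.179, -0.599, 0.304] pointing down, gripper open.
Joint ranges: [-3.01, 3.01], [-1.01, 2.22], [0.06, 2.58], [-1.02, 4.17], [0.09, 2.62], [-3.14, 3.14]. Speed limits (rad/s): [2.57, 2.57, 3.14, 3.14, 3.14, 3.14].

### API

Orientations are given as a rotation vector (axis times angle).
In Python, from station import ctrl gives the robot as it stands.
- The arm moves only by the tool apply_moves, never from a script. Its argument "rows" is one flat list of numbers, 6 for each row, row after row: the shift along the tool's x, y, z normalised to -1 to 1, where 1 is 0.6 m, then the turn, a rotation vector about the tool's x, y, z normalised to -1 to 1, where 1 is 90 degrees. A call has 1 to 20 rows; each row is the pose to reach, as a shift and turn from the pose commanded when the call began, along the tool's axes at that moment; what a row does not reach only later rows make up. A row lasts 1/10 s, in which the tool goes at most 50 mm and 8.59 degrees, less where a joint would pass 70% of its speed; a pose out of reach is approached as far as the arm can. A call with a number of a shift or a turn outside -1 to 1 is refused whole. A call with a gripper value outside its range is refused whole. "grip" is the opening, from 0 (shut) to 1 (fully open), set as the call begins (left out, the last holds). The fingers move at their own pace and stop on an object; "grip_force" is the grip in N (left out, the last holds). Time passes only in rows, so rows that repeat a pose let the fingers close. It gives the time, the measured TCP pose, the force, the opening and the grip force at its end, in the units of the state.
- ctrl.get_obs(): the state, without advancing time (a new reading comes with each control period).
- ctrl.get_image(name): name is "scene" or "top" or "wrist"; returns (picture, depth): 420x560x3 uint8, blue, green, red; 420x560 float32, m along the optical axis (not along the pixel's ray), 0 where there is no reading.
- ctrl.camera_model(name): a dict with "mtx" (3x3 intrinsics, pixels), "k1" (the pictures are not rectified: a ray, as slopes to the right and down, at radius r is drawn at 1 + k1 r^2 times it, then the intrinsics apply), "R" (3x3) and "t" (3): a world point X has camera coordinates R X + t; the wrist camera has in their place "tool_from_camera" (4x4, takes a point from camera to tool coordinates, whose origin is the TCP and whose axes are the flange's). Camera axes: x right, y down, z forward; pixel columns grow to the right and rows downward; lengths in m; the calibration is good to about 2 mm. A picture is of the moment at which its call begins: read the wrist's pose just before it. camera_model takes no time and is no camera call.
- ctrl.finish_job(): hands the job in; it is judged then, once.
The state is a dict: "t": time; "q": joint angles; "dq": joint speeds; "effort": joint torques, N m; "tool_pos": TCP position; "tool_rot": TCP orientation; "contact_force": force on the tool from outside, world axes, zero at the start; "wrist_torque": the same for the moment, N m; "opening": finger opening in m; "grip_force": force on a finger pad.
Only numpy, scipy, OpenCV 4.12 (cv2) and the standard library are available. Lean on these libraries where they do the work, as an engineer would, in place of code of your own. Each camera call takes 0.05 s, during which the arm holds its last target. There are 200 camera calls.

## Working session

There is one attempt and no reset: what is moved stays moved. The work goes in short steps, Python scripts to look and compute and a tool call to move; the robot and the scene stay as the last step left them, time stands still between calls to the robot, and variables do not carry over. Pictures are saved under pics/ and viewed, at most 10 in all, crops included, and the job is handed in when it is done.

Besides the shell and the picture viewer there is one more tool, called after "Call:" by a JSON object that holds its "fn" and its "kwargs". apply_moves: Moves the arm, as the interface text tells. Its arguments: {"type":"object","properties":{"rows":{"type":"array","items":{"type":"number"}},"grip":{"type":"number"},"grip_force":{"type":"number"}},"required":["rows"]}

```bash
mkdir -p pics; ls; python3 - <<'E'
from station import ctrl
import cv2,numpy as np
for n in ("scene","top"):
    im,d=ctrl.get_image(n); cv2.imwrite(f"pics/{n}0.png",im); np.savez(f"{n}0.npz",im=im,d=d)
    m=ctrl.camera_model(n); print(n,{k:np.round(np.array(v),4).tolist() for k,v in m.items()})
print(ctrl.tip_extent, ctrl.get_obs()["t"], ctrl.get_obs()["tool_rot"])
E
```

```text
pics
scene {'mtx': [[447.7197, 0.0, 278.3513], [0.0, 447.7197, 205.7625], [0.0, 0.0, 1.0]], 'k1': 0.0019, 'R': [[-0.3434, 0.9391, -0.0128], [0.8025, 0.2863, -0.5234], [-0.4879, -0.19, -0.852]], 't': [0.0103, -0.4501, 1.4778]}
top {'mtx': [[512.9788, 0.0, 275.6742], [0.0, 512.9788, 213.4113], [0.0, 0.0, 1.0]], 'k1': -0.0206, 'R': [[-0.0133, -0.9999, -0.0059], [-0.9975, 0.0136, -0.0687], [0.0687, 0.005, -0.9976]], 't': [0.1995, 0.5287, 1.1454]}
0.0726 0.1 [-3.10661050e+00 -4.54918605e-01  6.03664335e-05]
```

View pics/scene0.png

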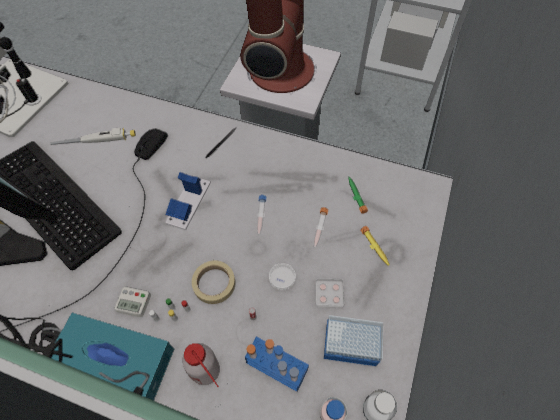

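View pics/top0.png

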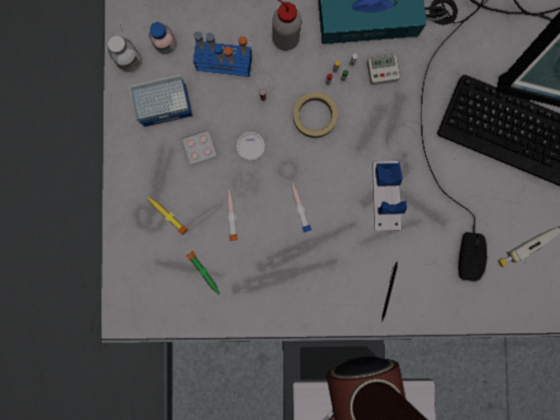

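Scene: orange-capped white tube at (321,225). Top view: candidates with an orange cap are the white tube (233,215, cap 233,237), green tube (203,272), yellow tube (167,215) and rack tubes (243,42), (228,52). I choose the white one at (233,215). The blue-capped tube is at (301,205), and the rest at (388,195) has its raised block toward the robot.

```bash
cat > h.py <<'E'
import numpy as np,cv2
from station import ctrl
from scipy.spatial.transform import Rotation as Ro
def cam(n,obs=None):
    m=ctrl.camera_model(n); K=np.array(m["mtx"])
    if n=="wrist":
        T=np.array(m["tool_from_camera"]); Rt=Ro.from_rotvec(obs["tool_rot"]).as_matrix()
        Rw=Rt@T[:3,:3]; o=Rt@T[:3,3]+obs["tool_pos"]
    else:
        R=np.array(m["R"]); Rw=R.T; o=-R.T@np.array(m["t"])
    return K,m["k1"],Rw,o
def ray(c,px):
    K,k,Rw,o=c; d=np.array([0,0,0,k,0.]) if 0 else np.array([k,0,0,0,0.])
    p=cv2.undistortPoints(np.float64(px).reshape(-1,1,2),K,d)[:,0]
    return np.c_[p,np.ones(len(p))]@Rw.T
def onz(c,px,z):
    r=ray(c,px); return c[3]+r*((z-c[3][2])/r[:,2])[:,None]
def cloud(c,px,dep):
    u=np.int32(np.round(px)); K,k,Rw,o=c
    return o+ray(c,px)*dep[u[:,1],u[:,0]][:,None]
def blobs(mask,amin=15):
    n,l,s,ce=cv2.connectedComponentsWithStats(mask.astype(np.uint8))
    return [(s[i,4],ce[i],l==i) for i in range(1,n) if s[i,4]>=amin]
E
python3 - <<'E'
from h import *
for n in("top","scene"):
    z=np.load(n+"0.npz"); im,d=z["im"],z["d"]; c=cam(n)
    hsv=cv2.cvtColor(im,cv2.COLOR_BGR2HSV); H,S,V=cv2.split(hsv)
    for nm,mk in(("orange",((H<16))&(S>150)&(V>80)),("blue",(H>100)&(H<130)&(S>110)&(V>50))):
        for a,ce,m in blobs(mk):
            if a<1500:
                p=onz(c,ce,.01)[0]; q=cloud(c,np.argwhere(m)[:,::-1],d); print(n,nm,a,ce.round(1),p.round(3),"depth pts",np.median(q,0).round(3),q[:,2].max().round(3))
    if n=="top":
        box=[(363,385,150,245),(0,0,0,0)]
        # tube bodies: bright/saturated pink vs bench
        for nm,(x0,x1,y0,y1) in dict(or_=(222,245,183,245),bl=(283,316,175,238),base=(362,415,150,240)).items():
            print(nm); 
            sub=V[y0:y1,x0:x1]; print("V pct",np.percentile(sub,[5,50,90,97]))
            mk=np.zeros_like(V,bool); mk[y0:y1,x0:x1]=True
            mk&=(V>np.percentile(sub,50)+22)
            bs=sorted(blobs(mk),key=lambda b:-b[0])[:3]
            for a,ce,m in bs:
                r=cv2.minAreaRect(np.argwhere(m)[:,::-1].astype(np.float32)); print(a,ce.round(1),r)
    if n=="top": crop=np.vstack([cv2.resize(im[140:250,190:420],None,fx=3.4,fy=3.4,interpolation=cv2.INTER_CUBIC)]); cv2.imwrite("pics/c1.png",crop); print(crop.shape)
E
```

```text
top orange 234 [286.8  11.2] [1.009 0.16  0.01 ] depth pts [0.945 0.163 0.144] 1.18
top orange 42 [242.2  40.1] [0.941 0.266 0.01 ] depth pts [0.896 0.259 0.117] 0.122
top orange 40 [227.5  50.8] [0.915 0.3   0.01 ] depth pts [0.873 0.29  0.117] 0.122
top orange 15 [329.5  75.9] [0.852 0.063 0.01 ] depth pts [0.838 0.066 0.049] 1.18
top orange 42 [182.3 229.3] [0.498 0.406 0.01 ] depth pts [0.499 0.405 0.019] 0.026
top orange 34 [232.9 236.9] [0.479 0.291 0.01 ] depth pts [0.479 0.29  0.02 ] 0.023
top orange 37 [190.8 255.4] [0.439 0.387 0.01 ] depth pts [0.44  0.385 0.019] 1.18
top blue 464 [372.    5.6] [ 1.02  -0.041  0.01 ] depth pts [ 0.992 -0.028  0.067] 1.18
top blue 180 [157.2  29.5] [0.97  0.466 0.01 ] depth pts [0.939 0.449 0.082] 0.088
top blue 1214 [221.8  60.2] [0.893 0.314 0.01 ] depth pts [0.876 0.311 0.057] 1.18
top blue 108 [181.8 107.1] [0.783 0.407 0.01 ] depth pts [0.763 0.397 0.04 ] 0.056
top blue 59 [149.5 120.1] [0.753 0.483 0.01 ] depth pts [0.745 0.476 0.042] 0.053
top blue 476 [388.9 173.8] [ 0.62  -0.069  0.01 ] depth pts [ 0.615 -0.063  0.042] 1.18
top blu
[... 1059 characters left out ...]
24
scene orange 47 [250.6 348.7] [0.876 0.244 0.01 ] depth pts [0.899 0.261 0.117] 1.024
scene blue 277 [189.7 183. ] [ 0.518 -0.081  0.01 ] depth pts [ 0.544 -0.061  0.058] 1.024
scene blue 21 [262.1 197.1] [0.494 0.123 0.01 ] depth pts [0.499 0.126 0.019] 0.023
scene blue 332 [177.4 209.3] [ 0.606 -0.075  0.01 ] depth pts [ 0.619 -0.063  0.04 ] 0.06
scene blue 1306 [276.1 363.9] [0.888 0.308 0.01 ] depth pts [0.895 0.31  0.058] 1.024
scene blue 702 [107.3 354.1] [ 0.995 -0.051  0.01 ] depth pts [ 1.001 -0.024  0.067] 1.024
scene blue 302 [349.8 359.1] [0.823 0.457 0.01 ] depth pts [0.827 0.456 0.025] 1.024
scene blue 261 [335.  409.2] [0.931 0.454 0.01 ] depth pts [0.942 0.451 0.082] 1.024
```

View pics/c1.png

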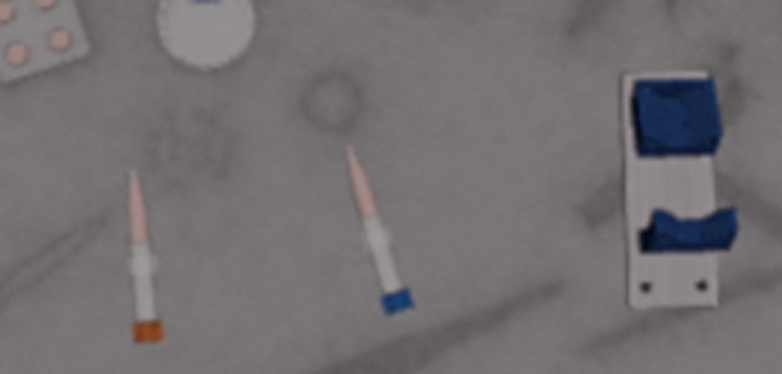

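Crop confirms: the orange-capped white tube has its tip at crop (133,170) and cap at (148,332). Rest base corners are at (624,73), (707,70), (717,306), (630,306), with the low block away from the robot and the raised block near it.

```bash
cat >> h.py <<'E'
def Rm(xd,zd):
    z=np.array(zd,float);z/=np.linalg.norm(z); x=np.array(xd,float); x-=z*(x@z); x/=np.linalg.norm(x)
    return np.c_[x,np.cross(z,x),z]
def move(p,R,p0=None,R0=None):
    o=ctrl.get_obs(); 
    if p0 is None: p0,R0=o["tool_pos"],Ro.from_rotvec(o["tool_rot"]).as_matrix()
    print("norm",(R0.T@(np.array(p)-p0)/.6).round(4),(Ro.from_matrix(R0.T@R).as_rotvec()/(np.pi/2)).round(4))
E
python3 - <<'E'
from h import *
c=cam("top"); f=lambda x,y:(190+x/3.4-.35,140+y/3.4-.35)
tip=onz(c,[f(133,170)],.01)[0]; cap=np.array([.479,.2905,.01])
u=(tip-cap)/np.linalg.norm(tip-cap); print("tip",tip,"len",np.linalg.norm(tip-cap),"(110)",u); mid=cap+u*.052; print("mid",mid)
b=onz(c,[f(624,73),f(707,70),f(717,306),f(630,306)],.01); print(b.round(4), b.mean(0))
print([np.linalg.norm(b[i]-b[i-1]).round(4) for i in range(4)])
xr=(b[2]+b[3]-b[0]-b[1]); xr/=np.linalg.norm(xr); print("xr",xr)
print(np.round(ctrl.camera_model("wrist")["tool_from_camera"],4).tolist(),ctrl.camera_model("wrist")["mtx"])
move([b.mean(0)[0],b.mean(0)[1],.32],Rm(-xr,[0,0,-1]))
E
```

```text
tip [0.58806198 0.29933555 0.01      ] len 0.10941929376489083 (110) [9.96734426e-01 8.07495149e-02 7.92695427e-17]
mid [0.53083019 0.29469897 0.01      ]
[[ 0.6495 -0.0337  0.01  ]
 [ 0.6508 -0.09    0.01  ]
 [ 0.4909 -0.0919  0.01  ]
 [ 0.4917 -0.0335  0.01  ]] [ 0.57073598 -0.06227012  0.01      ]
[np.float64(0.1578), np.float64(0.0563), np.float64(0.1599), np.float64(0.0584)]
xr [-0.99998463 -0.00554496  0.        ]
[[-0.0, -0.9468, -0.3219, 0.0824], [1.0, -0.0001, 0.0002, 0.0009], [-0.0003, -0.3219, 0.9468, -0.0694], [0.0, 0.0, 0.0, 1.0]] [[314.81059721   0.         279.06965736]
 [  0.         314.81059721 212.54787008]
 [  0.           0.           1.        ]]
norm [ 0.8815 -0.6688 -0.0273] [-0.0012  0.      0.1816]
```

Call:
{"fn": "apply_moves", "kwargs": {"rows": [0.88,-0.67,-0.027,0,0,0.18,0.88,-0.67,-0.027,0,0,0.18,0.88,-0.67,-0.027,0,0,0.18,0.88,-0.67,-0.027,0,0,0.18,0.88,-0.67,-0.027,0,0,0.18,0.88,-0.67,-0.027,0,0,0.18,0.88,-0.67,-0.027,0,0,0.18,0.88,-0.67,-0.027,0,0,0.18,0.88,-0.67,-0.027,0,0,0.18,0.88,-0.67,-0.027,0,0,0.18,0.88,-0.67,-0.027,0,0,0.18,0.88,-0.67,-0.027,0,0,0.18,0.88,-0.67,-0.027,0,0,0.18,0.88,-0.67,-0.027,0,0,0.18,0.88,-0.67,-0.027,0,0,0.18,0.88,-0.67,-0.027,0,0,0.18,0.88,-0.67,-0.027,0,0,0.18]}}

```text
t: 1.8
tool_pos: [0.5691, -0.0635, 0.3198]
tool_rot: [3.141, 0.01, -0.001]
contact_force: [-0.1, -0.7, 0.6]
opening: 0.0859
grip_force: 0.0
```

```bash
python3 - <<'E'
from h import *
o=ctrl.get_obs(); im,d=ctrl.get_image("wrist"); cv2.imwrite("pics/w1.png",im); np.savez("w1.npz",im=im,d=d,p=o["tool_pos"],r=o["tool_rot"])
print(o["t"],o["tool_pos"],ctrl.tip_extent)
move([.53,.295,.24],Rm([.9967,.0807,0],[0,0,-1]))
E
```

```text
1.8 [ 0.56908454 -0.06346216  0.31984993] 0.0726
norm [-0.0615 -0.598   0.1332] [ 0.0001  0.0003 -0.0476]
```

View pics/w1.png

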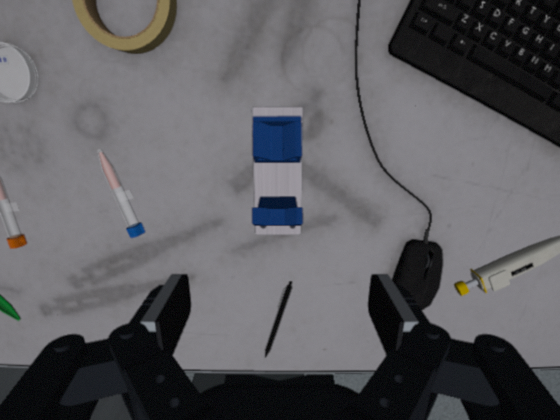

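The wrist view shows the rest's base corners near (253,107), (302,107), (302,235), (253,235), with its groove along image columns at about 278. I move over the tube.

Call:
{"fn": "apply_moves", "kwargs": {"rows": [-0.06,-0.6,0.13,0,0,-0.048,-0.06,-0.6,0.13,0,0,-0.048,-0.06,-0.6,0.13,0,0,-0.048,-0.06,-0.6,0.13,0,0,-0.048,-0.06,-0.6,0.13,0,0,-0.048,-0.06,-0.6,0.13,0,0,-0.048,-0.06,-0.6,0.13,0,0,-0.048,-0.06,-0.6,0.13,0,0,-0.048,-0.06,-0.6,0.13,0,0,-0.048,-0.06,-0.6,0.13,0,0,-0.048,-0.06,-0.6,0.13,0,0,-0.048], "grip": 0.6, "grip_force": 40}}

```text
t: 2.95
tool_pos: [0.5315, 0.2959, 0.2427]
tool_rot: [3.139, 0.128, 0.001]
contact_force: [0.1, -0.4, 0.4]
opening: 0.0514
grip_force: 0.0
```

```bash
python3 - <<'E'
from h import *
z=np.load("w1.npz"); c=cam("wrist",dict(tool_pos=z["p"],tool_rot=z["r"]))
V=z["im"].min(2); sub=np.zeros_like(V,bool); sub[100:242,245:310]=1
H,S,W=cv2.split(cv2.cvtColor(z["im"],cv2.COLOR_BGR2HSV))
base=sub&(W>165); print(np.percentile(W[100:242,245:310],[10,30,50,70,90]))
m=sub&((W>165)|((H>100)&(H<130)&(S>110)))
b=max(blobs(m),key=lambda b:b[0]); px=np.argwhere(b[2])[:,::-1]; r=cv2.minAreaRect(px.astype(np.float32)); print(r)
B=onz(c,cv2.boxPoints(r),.01); print(B.round(4),B.mean(0))
print(onz(c,[(253,107),(302,107),(302,235),(253,235)],.01).round(4))
# groove: blue points, depth
bl=sub&(H>100)&(H<130)&(S>110); px=np.argwhere(bl)[:,::-1]; P=cloud(c,px,z["d"])
for lo,hi in((.50,.545),(.585,.645)):
    q=P[(P[:,0]>lo)&(P[:,0]<hi)&(P[:,2]>.015)]
    print(len(q),q.min(0).round(4),q.max(0).round(4))
    for y in np.arange(-.09,-.034,.005):
        s=q[abs(q[:,1]-y)<.0025]
        if len(s): print(y.round(3),len(s),np.median(s,0).round(4))
o=ctrl.get_obs(); im,d=ctrl.get_image("wrist"); cv2.imwrite("pics/w2.png",im); np.savez("w2.npz",im=im,d=d,p=o["tool_pos"],r=o["tool_rot"]); print(o["t"],o["tool_pos"],ctrl.tip_extent,o["opening"])
E
```

```text
[ 85.  99. 115. 133. 155.]
((277.0, 139.0), (44.0, 48.0), 90.0)
[[ 0.6392 -0.0341  0.01  ]
 [ 0.6395 -0.0896  0.01  ]
 [ 0.5884 -0.091   0.01  ]
 [ 0.5881 -0.0331  0.01  ]] [ 0.61380669 -0.06193566  0.01      ]
[[ 0.6502 -0.0343  0.01  ]
 [ 0.6506 -0.0904  0.01  ]
 [ 0.4918 -0.0951  0.01  ]
 [ 0.4914 -0.0311  0.01  ]]
971 [ 0.5279 -0.0885  0.015 ] [ 0.545  -0.0367  0.0867]
-0.09 3 [ 0.5379 -0.0876  0.0839]
-0.085 53 [ 0.5409 -0.0853  0.0832]
-0.08 90 [ 0.5424 -0.0801  0.0791]
-0.075 105 [ 0.5428 -0.0753  0.0734]
-0.07 116 [ 0.5424 -0.0701  0.0685]
-0.065 117 [ 0.5418 -0.0647  0.0676]
-0.06 108 [ 0.544  -0.0601  0.0667]
-0.055 117 [ 0.5426 -0.0551  0.0693]
-0.05 103 [ 0.5429 -0.05    0.0738]
-0.045 99 [ 0.5434 -0.045   0.079 ]
-0.04 56 [ 0.5408 -0.04    0.0835]
-0.035 4 [ 0.5423 -0.0368  0.0826]
2152 [ 0.5922 -0.0876  0.0249] [ 0.6404 -0.0361  0.0558]
-0.09 10 [ 0.6068 -0.0876  0.0534]
-0.085 180 [ 0.6182 -0.0847  0.0461]
-0.08 222 [ 0.618  -0.0803  0.0441]
-0.075 222 [ 0.6175 -0.0751  0.04  ]
-0.07 216 [ 0.616  -0.0698  0.0365]
-0.065 188 [ 0.6177 -0.0652  0.0357]
-0.06 223 [ 0.6165 -0.0599  0.0356]
-0.055 181 [ 0.6167 -0.0553  0.0366]
-0.05 225 [ 0.6173 -0.0501  0.0395]
-0.045 221 [ 0.6179 -0.0449  0.0439]
-0.04 213 [ 0.6169 -0.0399  0.0467]
-0.035 51 [ 0.6239 -0.0367  0.0437]
2.95 [0.53151738 0.29585066 0.24267084] 0.0726 0.05135605500442758
```

View pics/w2.png

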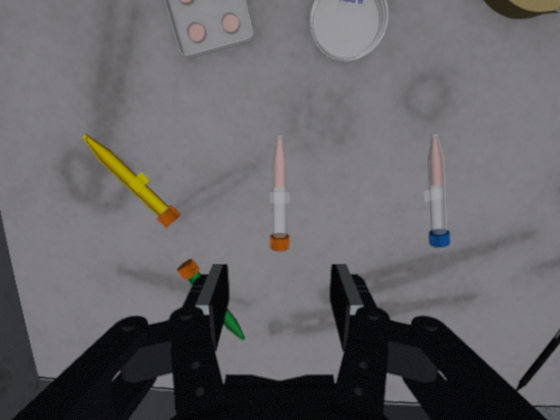

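Wrist view 2 shows the orange-capped white tube upright in the image, cap at (280,242) and tip at (280,136). The blue one is at (437,190), with yellow and green off to the left. I'm measuring the tube and checking the seat.

```bash
python3 - <<'E'
from h import *
z=np.load("w2.npz"); c=cam("wrist",dict(tool_pos=z["p"],tool_rot=z["r"]))
H,S,W=cv2.split(cv2.cvtColor(z["im"],cv2.COLOR_BGR2HSV))
m=np.zeros_like(H,bool); m[225:258,262:298]=1; m&=(H<16)&(S>150)
a,ce,mm=max(blobs(m),key=lambda b:b[0]); q=cloud(c,np.argwhere(mm)[:,::-1],z["d"])
r0,r1=np.argwhere(mm)[:,0].min(),np.argwhere(mm)[:,0].max()
print("cap",a,ce,onz(c,[ce],.012),q.max(0),np.median(q,0))
for z0 in (.01,): print("cap ends",onz(c,[(ce[0],r0),(ce[0],r1)],z0).round(4))
cap=onz(c,[ce],.012)[0]
m=np.zeros_like(H,bool); m[130:232,262:298]=1; 
bg=cv2.medianBlur(z["im"],3).astype(int); m&=(S>35)|(W>np.median(W[130:232,262:298])+25)
a,ce,mm=max(blobs(m),key=lambda b:b[0]); pts=np.argwhere(mm)[:,::-1]
print("tip row",pts[:,1].min()); row=pts[:,1].min(); tc=[pts[pts[:,1]<row+5][:,0].mean(),row]
tip=onz(c,[tc],.010)[0]; print("tip",tc,tip)
bod=onz(c,[[pts[(pts[:,1]>y-4)&(pts[:,1]<y+4)][:,0].mean(),y] for y in(150,170,215,225)],.01);print(bod.round(4))
u=tip-cap;u[2]=0;L=np.linalg.norm(u);u/=L; print("L",L,"(.110)",u); mid=(tip-u*.058+cap+u*.052)/2; print("mid",mid)
# rest
z=np.load("w1.npz"); c=cam("wrist",dict(tool_pos=z["p"],tool_rot=z["r"]))
H,S,W=cv2.split(cv2.cvtColor(z["im"],cv2.COLOR_BGR2HSV)); bl=(H>100)&(H<130)&(S>110); bl[:100]=0;bl[242:]=0;bl[:,:245]=0;bl[:,310:]=0
P=cloud(c,np.argwhere(bl)[:,::-1],z["d"])-[.571,-.0622,.064]; t=np.radians(25)
s=-P[:,0]*np.cos(t)+P[:,2]*np.sin(t); h=P[:,0]*np.sin(t)+P[:,2]*np.cos(t)
for nm,k in (("floor",abs(P[:,1])<.005),("edge",(abs(P[:,1])>.0215))):
    for a in np.arange(-.08,.07,.006):
        g=k&(s>a)&(s<a+.006)
        if g.sum()>3: print(nm,round(a+.003,3),g.sum(),np.percentile(h[g],[10,50,90]).round(4))
move([mid[0],mid[1],.077],Rm(u,[0,0,-1]))
E
```

```text
cap 226 [279.47787611 243.34070796] [[0.47874956 0.28998359 0.012     ]] [0.6138813  0.30150658 0.31210295] [0.48114168 0.29018219 0.01789167]
cap ends [[0.4862 0.2906 0.01  ]
 [0.4702 0.2893 0.01  ]]
tip row 139
tip [np.float64(279.375), np.int64(139)] [0.58463683 0.29874022 0.01      ]
[[0.5744 0.2979 0.01  ]
 [0.5552 0.2962 0.01  ]
 [0.5092 0.293  0.01  ]
 [0.4984 0.2917 0.01  ]]
L 0.10624872459796253 (.110) [0.99659798 0.08241637 0.        ]
mid [0.5287034  0.29411465 0.011     ]
floor -0.077 4 [0.0044 0.0047 0.005 ]
floor -0.071 94 [-0.0089 -0.0003  0.0056]
floor -0.065 45 [-0.0095 -0.0088 -0.0077]
floor -0.059 46 [-0.0096 -0.0084 -0.0077]
floor -0.053 49 [-0.0095 -0.0085 -0.0078]
floor -0.047 44 [-0.0098 -0.0087 -0.0081]
floor -0.041 50 [-0.0094 -0.0085 -0.0079]
floor -0.035 45 [-0.0096 -0.0087 -0.0079]
floor -0.029 27 [-0.0161 -0.0118 -0.0086]
floor 0.007 27 [-0.0517 -0.0476 -0.043 ]
floor 0.013 35 [-0.0405 -0.0355 -0.0291]
floor 0.019 34 [-0.0258 -0.0213 -0.0151]
floor 0.025 38 [-0.0098 -0.0087 -0.0073]
floor 0.031 57 [-0.0097 -0.0089 -0.0079]
floor 0.037 55 [-0.0096 -0.0086 -0.0076]
floor 0.043 5 [-0.009  -0.0087 -0.0081]
floor 0.067 13 [0.3288 0.3288 0.3288]
edge -0.071 43 [0.0038 0.0052 0.0062]
edge -0.065 42 [0.004  0.0051 0.0061]
edge -0.059 40 [0.0043 0.005  0.006 ]
edge -0.053 37 [0.0045 0.0053 0.0066]
edge -0.047 38 [0.004  0.0053 0.0062]
edge -0.041 44 [0.0044 0.0054 0.0063]
edge -0.035 46 [0.0041 0.005  0.0059]
edge -0.029 39 [-0.0156 -0.0051  0.0038]
edge 0.025 28 [0.0046 0.0053 0.0062]
edge 0.031 44 [0.004  0.0051 0.006 ]
edge 0.037 42 [0.0041 0.0051 0.0061]
edge 0.043 8 [0.0006 0.0021 0.0045]
norm [-0.0052  0.0025  0.2763] [ 0.     -0.0006 -0.0009]
```

Call:
{"fn": "apply_moves", "kwargs": {"rows": [-0.0027,0.0023,0.07,0,0,0,-0.0027,0.0023,0.14,0,0,0,-0.0027,0.0023,0.2,0,0,0,-0.0027,0.0023,0.24,0,0,0,-0.0027,0.0023,0.27,0,0,0,-0.0027,0.0023,0.277,0,0,0,-0.0027,0.0023,0.277,0,0,0,-0.0027,0.0023,0.277,0,0,0]}}

```text
t: 3.8
tool_pos: [0.5305, 0.2958, 0.0775]
tool_rot: [-3.138, -0.13, -0.004]
contact_force: [0.4, 0.1, -0.1]
opening: 0.0512
grip_force: 0.0
```

Call:
{"fn": "apply_moves", "kwargs": {"rows": [0,0,0,0,0,0,0,0,0,0,0,0,0,0,0,0,0,0,0,0,0,0,0,0,0,0,0,0,0,0,0,0,0,0,0,0,0,0,0,0,0,0,0,0,0,0,0,0], "grip": 0, "grip_force": 30}}

```text
t: 4.6
tool_pos: [0.5301, 0.2963, 0.0771]
tool_rot: [-3.138, -0.131, -0.003]
contact_force: [-1.1, -0.9, 6.3]
opening: 0.0137
grip_force: 29.7
```

Call:
{"fn": "apply_moves", "kwargs": {"rows": [0,0,-0.03,0,0,0,0,0,-0.1,0,0,0,0,0,-0.18,0,0,0,0,0,-0.26,0,0,0,0,0,-0.32,0,0,0,0,0,-0.32,0,0,0,0,0,-0.32,0,0,0]}}

```text
t: 5.3
tool_pos: [0.5295, 0.2961, 0.2687]
tool_rot: [-3.138, -0.131, -0.002]
contact_force: [0.6, -0.2, -0.3]
opening: 0.0137
grip_force: 29.4
```

```bash
python3 - <<'E'
from h import *
o=ctrl.get_obs(); im,d=ctrl.get_image("wrist"); np.savez("w3.npz",im=im,d=d,p=o["tool_pos"],r=o["tool_rot"]); print(o["t"],o["tool_pos"],o["opening"],o["grip_force"],o["contact_force"])
cv2.imwrite("pics/w3.png",im)
c=cam("wrist",o); H,S,W=cv2.split(cv2.cvtColor(im,cv2.COLOR_BGR2HSV))
Rt=Ro.from_rotvec(o["tool_rot"]).as_matrix()
for a,ce,m in blobs((H<16)&(S>150),100):
    P=(cloud(c,np.argwhere(m)[:,::-1],d)-o["tool_pos"])@Rt; print(a,ce.round(1),np.median(P,0).round(4),np.percentile(P,5,axis=0).round(4),np.percentile(P,95,axis=0).round(4))
E
```

```text
5.3 [0.52950366 0.29609753 0.2686526 ] 0.01372529847548443 29.380609095096588 [ 0.55363769 -0.17987568 -0.25528346]
207 [176.8 206.8] [-0.0196 -0.1085  0.2508] [-0.0275 -0.1164  0.2487] [-0.013  -0.1016  0.2577]
212 [194.3 256.8] [-0.0797 -0.0949  0.2513] [-0.0871 -0.1035  0.2483] [-0.0738 -0.0877  0.2587]
784 [279.1 367.5] [-0.0464  0.001   0.0596] [-0.0536 -0.0075 -0.0007] [0.0093 0.0097 0.0662]
```

View pics/w3.png

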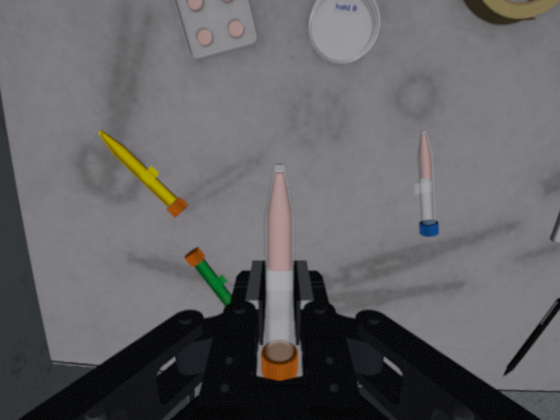

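The tube is held between the pads, with its cap at (279,368) and tip at (280,168). The blue tube is untouched. Next I check tilt and offset in the grip.

```bash
python3 - <<'E'
from h import *
z=np.load("w3.npz"); o=dict(tool_pos=z["p"],tool_rot=z["r"]); im,d=z["im"],z["d"]
c=cam("wrist",o); Rt=Ro.from_rotvec(o["tool_rot"]).as_matrix()
for x,y in [(280,166),(280,172),(280,180),(280,200),(280,220),(280,240),(280,260),(280,290),(280,320),(280,335),(280,345),(280,352),(280,360),(280,370),(280,376)]:
    P=(cloud(c,np.float64([(x,y)]),d)-o["tool_pos"])@Rt; print(y,P[0].round(4))
xr=np.array([-1,-.0055,0]); t=np.radians(25); up=np.array([0,0,1.])
n=-xr*np.sin(t)+up*np.cos(t); s=xr*np.cos(t)+up*np.sin(t)
seat=np.array([.5725,-.0622,.064]); R=Rm(-s,-n); print(seat+.005*-s)
g=seat-.005*s+.067*n
print("final TCP",g); move(g+np.array([0,0,.15]),R)
E
```

```text
166 [0.058  0.0015 0.0651]
172 [0.0556 0.0015 0.064 ]
180 [0.0522 0.0015 0.0638]
200 [0.0437 0.0015 0.0621]
220 [0.0352 0.0015 0.06  ]
240 [0.0253 0.0015 0.0609]
260 [0.0155 0.0015 0.0604]
290 [-0.0008  0.0015  0.0608]
320 [-0.018   0.0015  0.0609]
335 [-0.0265  0.0015  0.06  ]
345 [-0.0336  0.0016  0.0609]
352 [-0.0378  0.0016  0.0605]
360 [-0.0422  0.0016  0.0596]
370 [-0.0467  0.0016  0.0573]
376 [-0.0503  0.0016  0.0569]
[ 0.57703154 -0.06217508  0.06188691]
final TCP [ 0.60534696 -0.06201934  0.12260953]
norm [ 0.0774  0.6049 -0.0098] [ 0.0112 -0.2765  0.0488]
```

Call:
{"fn": "apply_moves", "kwargs": {"rows": [0.077,0.605,-0.01,0.011,-0.277,0.049,0.077,0.605,-0.01,0.011,-0.277,0.049,0.077,0.605,-0.01,0.011,-0.277,0.049,0.077,0.605,-0.01,0.011,-0.277,0.049,0.077,0.605,-0.01,0.011,-0.277,0.049,0.077,0.605,-0.01,0.011,-0.277,0.049,0.077,0.605,-0.01,0.011,-0.277,0.049,0.077,0.605,-0.01,0.011,-0.277,0.049,0.077,0.605,-0.01,0.011,-0.277,0.049,0.077,0.605,-0.01,0.011,-0.277,0.049,0.077,0.605,-0.01,0.011,-0.277,0.049,0.077,0.605,-0.01,0.011,-0.277,0.049]}}

```text
t: 6.55
tool_pos: [0.6054, -0.0603, 0.2735]
tool_rot: [3.066, 0.011, -0.679]
contact_force: [-0.1, -0.6, -0.3]
opening: 0.0133
grip_force: 29.4
```

```bash
python3 - <<'E'
from h import *
o=ctrl.get_obs(); print(o["t"],o["tool_pos"])
xr=np.array([-1,-.0055,0]); t=np.radians(25); up=np.array([0,0,1.])
n=-xr*np.sin(t)+up*np.cos(t); s=xr*np.cos(t)+up*np.sin(t)
seat=np.array([.5725,-.0622,.064]); R=Rm(-s,-n)
Rt=Ro.from_rotvec(o["tool_rot"]).as_matrix()
print("err deg",np.degrees(Ro.from_matrix(Rt.T@R).as_rotvec()))
for h in (.12,.068): move(seat-.005*s+h*n,R)
im,d=ctrl.get_image("wrist"); cv2.imwrite("pics/w4.png",im)
E
```

```text
6.55 [ 0.60541379 -0.06033976  0.2735473 ]
err deg [ 0.01020267 -0.01745898  0.11058038]
norm [0.1062 0.003  0.1397] [ 0.0001 -0.0002  0.0012]
norm [0.1061 0.003  0.2264] [ 0.0001 -0.0002  0.0012]
```

View pics/w4.png

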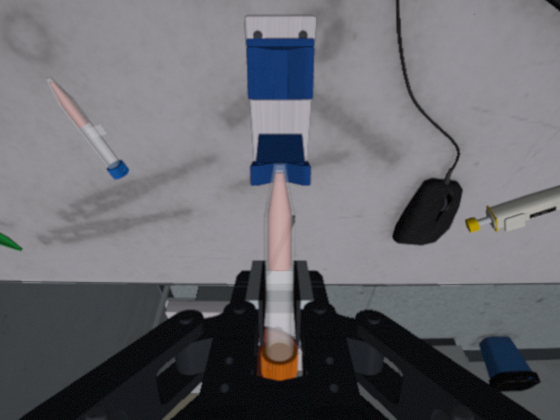

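The tube points down-slope above the rest. Its axis column 280 lines up with the groove's column at about 281. I descend square to the slope.

Call:
{"fn": "apply_moves", "kwargs": {"rows": [0.06,0.001,0.05,0,0,0,0.106,0.001,0.1,0,0,0,0.106,0.001,0.14,0,0,0,0.106,0.001,0.17,0,0,0,0.106,0.001,0.195,0,0,0,0.106,0.001,0.212,0,0,0,0.106,0.001,0.22,0,0,0,0.106,0.001,0.224,0,0,0,0.106,0.001,0.226,0,0,0,0.106,0.001,0.226,0,0,0]}}

```text
t: 7.6
tool_pos: [0.6067, -0.0626, 0.1249]
tool_rot: [3.067, 0.008, -0.676]
contact_force: [-0.1, -0.3, 0.9]
opening: 0.0131
grip_force: 29.4
```

```bash
python3 - <<'E'
from h import *
o=ctrl.get_obs(); print(o["t"],o["tool_pos"],o["contact_force"],o["wrist_torque"],o["opening"])
xr=np.array([-1,-.0055,0]); t=np.radians(25); up=np.array([0,0,1.])
n=-xr*np.sin(t)+up*np.cos(t); s=xr*np.cos(t)+up*np.sin(t)
e=o["tool_pos"]-np.array([.5725,-.0622,.064]); print("s",e@s,"h",e@n,"y",e[1])
im,d=ctrl.get_image("wrist"); im2,_=ctrl.get_image("scene")
a=cv2.resize(im[130:420,130:430],(600,580)); b=cv2.resize(im2[150:240,140:240],None,fx=2,fy=2)
cv2.imwrite("pics/w5.png",np.hstack([a,np.vstack([b,np.zeros((400,200,3),np.uint8)])]))
E
```

```text
7.6 [ 0.60665017 -0.06263328  0.12493118] [-0.08999375 -0.34913033  0.92177542] [-0.00657146 -0.20422943 -0.01992372] 0.013132241759727851
s -0.005197772898596811 h 0.06965388033996392 y -0.0004332820003579499
```

View pics/w5.png

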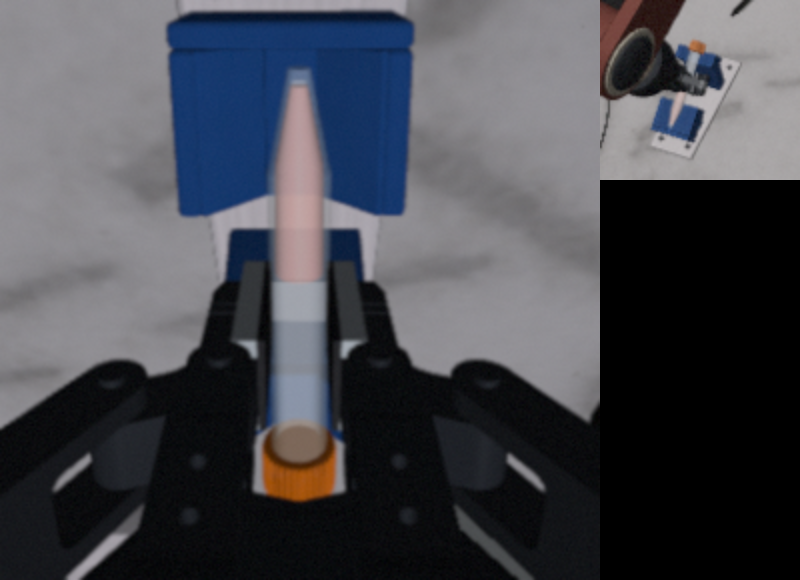

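The tube is in the groove at column 300 of the crop, while the groove's centre is at about 292, so it sits 1.7 mm too far right. The tip at row 68 is about 4 mm short of the end stop. I shift it sideways, lower it slightly, and release.

Call:
{"fn": "apply_moves", "kwargs": {"rows": [0,-0.0028,0,0,0,0,0,-0.0028,0.001,0,0,0,0,-0.0028,0.002,0,0,0,0,-0.0028,0.003,0,0,0,0,-0.0028,0.003,0,0,0]}}

```text
t: 8.2
tool_pos: [0.6061, -0.0607, 0.1239]
tool_rot: [3.067, 0.008, -0.676]
contact_force: [0.1, 1.9, 4.5]
opening: 0.0137
grip_force: 29.9
```

Call:
{"fn": "apply_moves", "kwargs": {"rows": [0,0,0,0,0,0,0,0,0,0,0,0,0,0,0,0,0,0,0,0,0,0,0,0,0,0,0,0,0,0,0,0,0,0,0,0], "grip": 0.5}}

```text
t: 8.8
tool_pos: [0.6053, -0.0608, 0.1224]
tool_rot: [3.067, 0.008, -0.679]
contact_force: [-0.0, 0.4, -0.1]
opening: 0.0425
grip_force: 0.0
```

```bash
python3 - <<'E'
from h import *
o=ctrl.get_obs(); print(o["t"],o["tool_pos"],o["contact_force"],o["opening"])
im,d=ctrl.get_image("wrist")
cv2.imwrite("pics/w6.png",cv2.resize(im[130:420,130:430],(600,580)))
E
```

```text
8.8 [ 0.60530781 -0.06082593  0.12236693] [-0.04717851  0.40942785 -0.14833487] 0.04245126915899967
```

View pics/w6.png

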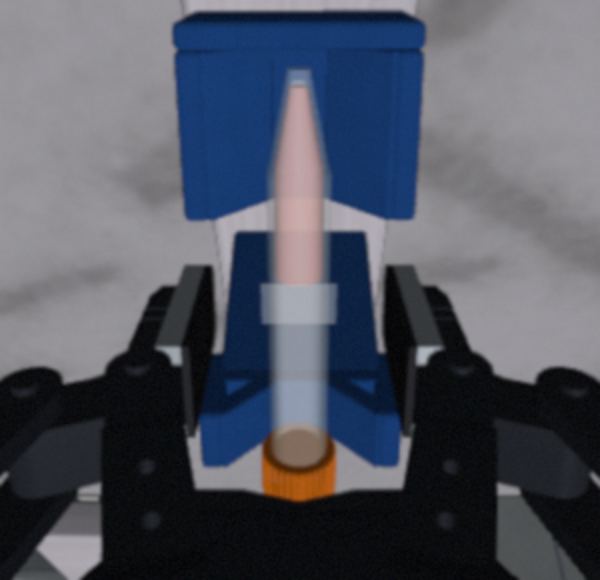

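Released: the tube lies centred in the groove (column 300, tip at row 70, cap at row 470 past the raised block). I back out along the tool axis.

Call:
{"fn": "apply_moves", "kwargs": {"rows": [0,0,-0.02,0,0,0,0,0,-0.05,0,0,0,0,0,-0.1,0,0,0,0,0,-0.16,0,0,0,0,0,-0.22,0,0,0,0,0,-0.25,0,0,0,0,0,-0.25,0,0,0,0,0,-0.25,0,0,0,0,0,-0.25,0,0,0,0,0,-0.25,0,0,0]}}

```text
t: 9.85
tool_pos: [0.6677, -0.0604, 0.2567]
tool_rot: [3.066, 0.008, -0.683]
contact_force: [0.7, -0.2, 0.5]
opening: 0.0425
grip_force: 0.0
```

```bash
python3 - <<'E'
from h import *
o=ctrl.get_obs(); print(o["t"],o["tool_pos"],o["contact_force"])
im,d=ctrl.get_image("wrist"); t,_=ctrl.get_image("top")
a=cv2.resize(im[80:360,160:400],(480,560)); b=cv2.resize(t[150:250,280:420],(308,220))
cv2.imwrite("pics/w7.png",np.hstack([a,np.vstack([b,np.zeros((340,308,3),np.uint8)])]))
c=cam("wrist",o); H,S,W=cv2.split(cv2.cvtColor(im,cv2.COLOR_BGR2HSV))
xr=np.array([-1,-.0055,0]); th=np.radians(25); up=np.array([0,0,1.])
n=-xr*np.sin(th)+up*np.cos(th); s=xr*np.cos(th)+up*np.sin(th)
for a,ce,m in blobs((H<16)&(S>150),80):
    P=cloud(c,np.argwhere(m)[:,::-1],d)-[.5725,-.0615,.064]
    print(a,ce,"s",np.percentile(P@s,[5,95]),"h",np.percentile(P@n,[5,50,95]),"y",P[:,1].mean())
E
```

```text
9.85 [ 0.66770112 -0.06041562  0.2566626 ] [ 0.65169703 -0.24281096  0.54491986]
247 [279.01619433 249.09716599] s [0.03781567 0.04979159] h [0.0045089  0.00915205 0.01114232] y -0.0005330448752769022
1281 [259.72209212 362.16315379] s [0.40094647 0.48670137] h [-0.28195296 -0.25250202 -0.2325365 ] y 0.03829713521467566
```

View pics/w7.png

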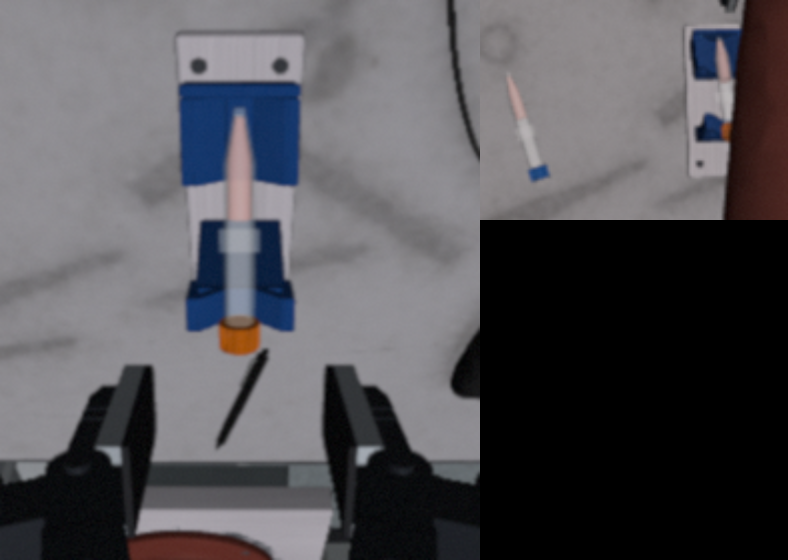

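The tube rests along the groove with its cap at the raised end, the gripper is clear, and the blue-capped tube is still where it was. I'm handing it in.

```bash
python3 -c "
from station import ctrl
print(ctrl.finish_job())"
```

```text
the job is handed in; nothing more can be done
None
```

The orange-capped tube is parked in the blue rest's groove, cap at the raised end and released with the gripper clear. The blue-capped tube was not touched, and the job was handed in at about 10 s of the 38 s allowed.

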